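# Tip the thread bobbins out of their tilt-out bin

### The job

Two small open tilt-out bins stand side by side on a wooden plinth, one holding bobbins of linen thread and the other holding spring clips. Take the bin with the bobbins by its handle bar and pull it over forward to its stop, so that both bobbins tip out into the low pale board tray in front; leave that bin tipped at its stop, and leave the clip bin shut.

Things in the scene. Friction and masses are not known exactly. Their poses are not given: they have to be found in the camera images.
- thread_bin (a joint): Pivot, along the lower front edge, of the bin with the bobbins: an open-topped metal box 80 mm deep, 72 wide, 75 high, walls 3 mm, 0.22 kg. rad: 0 = shut (mouth up), 1.85 = tipped forward onto its stop (mouth forward, a little down). Its weight shuts it below about 0.7 rad and carries it on to the stop, slowed by the hinge, beyond about 0.9; it stays there. Pulling takes a few N.
- thread_bar (a point): Middle of that bin's handle: a round level steel bar 12 mm thick, 50 long, parallel to the pivot, its centre 42 mm above the back wall's rim on two thin end posts. Moves with the bin: shut, 78.5 mm behind the pivot and 117 above it (0.227 m above the table); at the stop 134 mm in front and 43 above. It can turn between gripping fingers. x to the bin's back, y along the bar, z up while shut.
- thread_hinge (a point): Point on the pivot axis of that bin, midway along it, 110 mm above the table; does not move. Its x axis points level from front to back of the bin (bins tip toward -x of this frame), its y axis runs along the pivot, z up.
- clip_bin (a joint): Pivot of the other bin, same build and handle, its pivot in line with the first, 92 mm beside it (on one side or the other: the two change places). It holds two spring clips. rad, 0 = shut; must stay shut.
- bobbin_a_mid (a point): Centre of one bobbin of linen thread (33 mm diameter, 42 mm long, about 30 g), lying on its side in the bin, free to roll; the frame's z is the bobbin's own axis.
- bobbin_b_mid (a point): Centre of the other bobbin, of the same size and lying the same way.
- tray: Low open tray of pale board standing on the table in front of the bins, fixed; outside 220 mm (its x, the direction the bins tip along) by 180 mm (its y) by 45 mm high, walls 3 mm. Origin at the centre of its underside; x level and parallel, to a few degrees, to the direction from front to back of the bins. It catches what falls from either bin.
Mind the look-alikes: they are no part of the job. What is shaped like the part that bears bobbin_a_mid but turquoise is not meant. What is shaped like the part that bears bobbin_b_mid but blue is not meant.

How it is judged:
On the way:
1. the bobbin bin is pulled forward to its stop (value of joint thread_bin above 1.72 rad), for 0.2 s.
At the end, for the whole second after the job is handed in: Both bobbins lie at rest inside the tray (below 55 mm above its underside, within its walls), the bobbin bin rests tipped within 0.13 rad of its stop, and the clip bin is shut within 0.1 rad (value of joint thread_bin above 1.72 rad and value of joint clip_bin below 0.1 rad and x of bobbin_a_mid in the frame of tray between -0.105 and 0.105 m and y of bobbin_a_mid in the frame of tray between -0.087 and 0.087 m and z of each of bobbin_a_mid, bobbin_b_mid in the frame of tray below 0.055 m and linear speed of each of bobbin_a, bobbin_b below 0.05 m/s and x of bobbin_b_mid in the frame of tray between -0.105 and 0.105 m and y of bobbin_b_mid in the frame of tray between -0.087 and 0.087 m); the robot touches nothing.
It fails at once if the clip bin is tipped by more than 0.25 rad (value of joint clip_bin above 0.25 rad).
It also fails if it takes over 38 s, if anything falls off the work surface, if the arm or the gripper's body presses on something with over 40 N, if the wrist force passes 120 N, or if a joint passes its speed limit or range.

### The arm

A 6-joint arm with a two-finger parallel gripper is mounted at the origin on the work surface; the furniture and walls round the work are solid. World frame = base frame: x ahead of the robot, y to its left, z up, the work surface at z = 0. Lengths are in m, angles in rad, forces in N, time in s.
With the tool pointing down it reaches from about 0.35 to 0.85 m from the base axis. Payload 8.1 kg.
Tool frame: the origin (TCP) lies between the finger pads; the fingertips stand nose_length ahead of it and the grasp point (between the pads) lies 2 mm behind it (nose_length is the distance from the TCP to the fingertips, in m); z points along the fingers, x is the direction in which the jaws open and shut, and the axes are right-handed (so a half turn about z gives the same grasp; the last joint's range is limited). The gripper opens to 93 mm and grips with 3 to 60 N. Pads are 15 mm wide; open, the fingers measure 128 mm over their backs; the gripper's body (75 mm by 188 mm) begins 65 mm behind the grasp point.
Start: joints at [1.116, 0.13, 1.488, -0, 1.523, -0.085], TCP at [0.217, 0.559, 0.236] pointing down, gripper open.
Joint ranges: [-2.96, 2.96], [-0.89, 2.26], [0.02, 2.5], [-1.34, 4.48], [0, 2.73], [-2.66, 2.66]. Speed limits (rad/s): [2.39, 2.39, 2.79, 3.14, 3.14, 3.14].

### API

Orientations are given as a rotation vector (axis times angle).
In Python, from plant import * gives the robot as it stands.
- The arm moves only by the tool carry_out, never from a script. Its argument "steps" is a list of rows, each an object with "xyz": the shift along the world's x, y, z in cm, a list of three; "rot": the turn, a rotation vector about the world's x, y, z in degrees, a list of three. In form: [{"xyz": [tx, ty, tz], "rot": [rx, ry, rz]}, ...]. A call has 1 to 10 rows; each row is the pose to reach, as a shift and turn from the pose commanded when the call began; what a row does not reach only later rows make up. A row lasts 1/10 s, in which the tool goes at most 50 mm and 8.59 degrees, less where a joint would pass 70% of its speed; a pose out of reach is approached as far as the arm can. A call with a gripper value outside its range is refused whole. "grip" is the opening, from 0 (shut) to 1 (fully open), set as the call begins (left out, the last holds). The fingers move at their own pace and stop on an object; "force" is the grip in N (left out, the last holds). Time passes only in rows, so rows that repeat a pose let the fingers close. It gives the time, the measured TCP pose, the force and the opening at its end, in the units of the state.
- read_state(): the state, without advancing time (a new reading comes with each control period).
- read_camera(name): name is "side" or "top" or "wrist"; returns the picture (420x560x3 uint8, red, green, blue); there is no depth.
- calibration(name): a dict with "fov_y" (degrees; the focal length in pixels is half the picture's height over the tangent of half this angle, whatever the lens; pixels are square), "cx", "cy" (the principal point, pixels), "xyz" and "attitude" of the camera in the world. Camera axes: x right, y down, z forward; pixel columns grow to the right and rows downward; lengths in m; the calibration is good to about 2 mm. A picture is of the moment at which its call begins: read the wrist's pose just before it. calibration takes no time and is no camera call; for the wrist camera it gives the pose at the moment of the call.
- close_job(): hands the job in, once; it reports no verdict.
The state is a dict: "t": time; "q": joint angles; "dq": joint speeds; "joint_torque": joint torques, N m; "tool_pos": TCP position; "orientation": TCP orientation; "force": force on the tool from outside, world axes, zero at the start; "wrist_torque": the same for the moment, N m; "opening": finger opening in m.
Only numpy, scipy, OpenCV 4.12 (cv2) and the standard library are available. Lean on these libraries where they do the work, as an engineer would, in place of code of your own. Each camera call takes 0.05 s, during which the arm holds its last target.

## Working session

There is one attempt and no reset: what is moved stays moved. The work goes in short steps, Python scripts to look and compute and a tool call to move; the robot and the scene stay as the last step left them, time stands still between calls to the robot, and variables do not carry over. Pictures are saved under pics/ and viewed, and the job is handed in when it is done.

Besides the shell and the picture viewer there is one more tool, called after "Call:" as name([rows], argument=value, ...), one row to a line, values as JSON. carry_out: Moves the arm, as the interface text tells. Its arguments: {"type":"object","properties":{"steps":{"type":"array","items":{"type":"object","properties":{"xyz":{"type":"array","items":{"type":"number"}},"rot":{"type":"array","items":{"type":"number"}}}}},"grip":{"type":"number"},"force":{"type":"number"}},"required":["steps"]}

```bash
mkdir -p pics; python3 - <<'E'
from plant import *
import cv2
print(read_state())
for n in ("side","top","wrist"):
    print(n,calibration(n))
    cv2.imwrite(f"pics/{n}0.png",read_camera(n)[:,:,::-1])
E
```

```text
{'t': 0.0, 'q': array([ 1.11560842e+00,  1.31157144e-01,  1.48924407e+00,  2.24126837e-05,
        1.52304128e+00, -8.54176543e-02]), 'dq': array([ 0.00120055, -0.00079931,  0.00085945,  0.00168807, -0.00068793,
        0.00196398]), 'joint_torque': array([-8.89491657e-04, -5.59874761e+01, -4.91732454e+01,  7.68500171e-02,
        3.63441033e-02, -1.38189739e-04]), 'tool_pos': array([0.21658427, 0.55896725, 0.23460919]), 'orientation': array([ 2.59122226e+00,  1.77470073e+00, -2.54528960e-03]), 'force': array([ 0.12347882,  0.11734169, -0.18253024]), 'wrist_torque': array([ 0.04000953, -0.0031433 ,  0.02764406]), 'opening': 0.09302077476284028}
side {'fov_y': 56.668551118804906, 'cx': 279.303051272798, 'cy': 210.70674015150595, 'xyz': array([ 0.39615551, -0.78078416,  0.67325584]), 'attitude': array([-2.2279616 ,  0.12879712, -0.06754928])}
top {'fov_y': 42.28276137867881, 'cx': 288.6770445219826, 'cy': 201.13235803255867, 'xyz': array([ 0.33031156, -0.10061465,  1.11677272]), 'attitude': array([-2.17152361,  2.13072231, -0.13491767])}
wrist {'fov_y': 59.49178980245526, 'cx': 286.6774190521897, 'cy': 211.87653458323635, 'xyz': array([0.13829628, 0.58983136, 0.38428114]), 'attitude': array([2.37556989, 1.62577115, 0.24831333])}
```

View pics/side0.png

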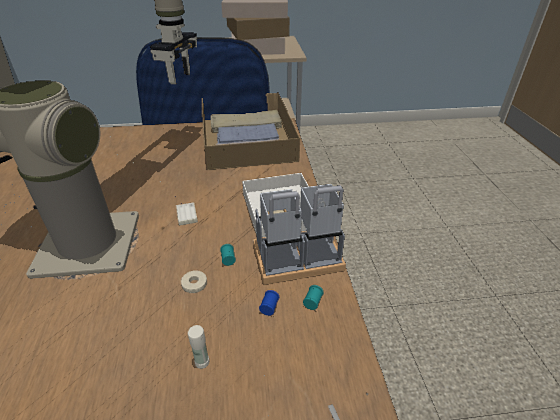

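View pics/top0.png

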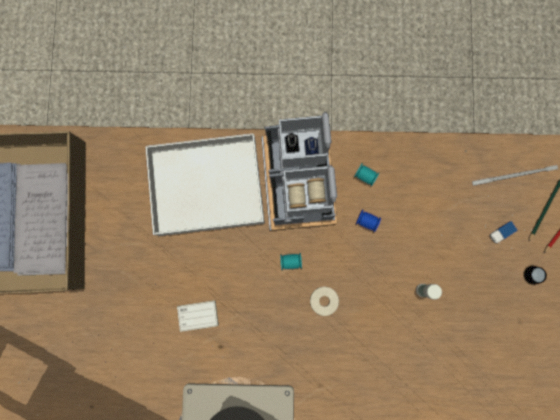

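View pics/wrist0.png

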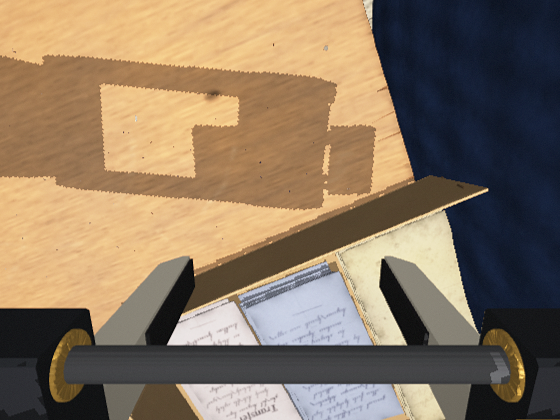

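The top view shows the bobbin bin (tan bobbins) at about (306,193) and the clip bin at (303,143). The tray is to the left at (205,185). The turquoise (366,175), (291,261) and blue (369,221) look-alikes lie on the table. Next, close crops.

```bash
python3 - <<'E'
import cv2
a=cv2.imread("pics/top0.png")[105:240,255:345]; b=cv2.imread("pics/side0.png")[170:285,235:355]
cv2.imwrite("pics/c1.png",cv2.resize(a,None,fx=4.4,fy=4.4,interpolation=cv2.INTER_CUBIC))
cv2.imwrite("pics/c2.png",cv2.resize(b,None,fx=5,fy=5,interpolation=cv2.INTER_CUBIC))
E
```

```text
(no output)
```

View pics/c1.png

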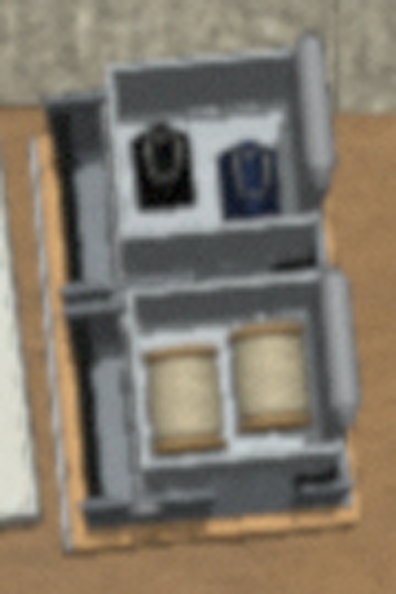

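View pics/c2.png

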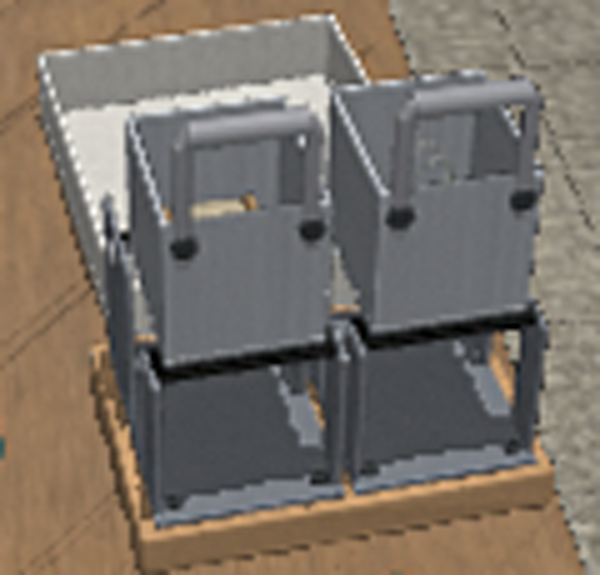

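```bash
cat > h.py <<'E'
from plant import *
import numpy as np, cv2
from scipy.spatial.transform import Rotation as R
def ray(n,u,v,c=None):
    c=c or calibration(n); f=210/np.tan(np.radians(c['fov_y'])/2)
    d=R.from_rotvec(c['attitude']).as_matrix()@np.array([(u-c['cx'])/f,(v-c['cy'])/f,1]); return np.array(c['xyz']),d
def plane(n,u,v,z,c=None):
    o,d=ray(n,u,v,c); return o+d*(z-o[2])/d[2]
def tri(n1,p1,n2,p2):
    o1,d1=ray(n1,*p1);o2,d2=ray(n2,*p2)
    s=np.linalg.lstsq(np.c_[d1,-d2],o2-o1,rcond=None)[0]
    a=o1+d1*s[0];b=o2+d2*s[1]; return (a+b)/2,np.linalg.norm(a-b)
E
python3 - <<'E'
from h import *
np.set_printoptions(precision=4,suppress=True)
T=[(333.4,201.6),(331.1,167.5)];S=[(272,196.4),(297.4,193.6)]
for p in T: print('top',plane('top',*p,.227))
for p in S: print('side',plane('side',*p,.227))
for p,q in zip(T,S): print(tri('top',p,'side',q))
# clip bar
for p in [(255+325/4.4,105+195/4.4),(255+310/4.4,105+40/4.4)]: print('clip',plane('top',*p,.227))
# bin back rim z=.185 ; tray corners z=.045
for p in [(147,145),(254,136),(263,227),(154,234)]: print('tray',plane('top',*p,.045))
st=read_state(); print(R.from_rotvec(st['orientation']).as_matrix())
E
```

```text
top [ 0.4479 -0.1685  0.227 ]
top [ 0.5051 -0.1641  0.227 ]
side [ 0.4559 -0.1629  0.227 ]
side [ 0.5068 -0.1591  0.227 ]
(array([ 0.4514, -0.1682,  0.2304]), np.float64(0.00791570106040181))
(array([ 0.5052, -0.1639,  0.2304]), np.float64(0.0015474162796254374))
clip [ 0.5359 -0.1601  0.227 ]
clip [ 0.5966 -0.1538  0.227 ]
tray [0.5802 0.195  0.045 ]
tray [ 0.6028 -0.0206  0.045 ]
tray [ 0.4186 -0.0435  0.045 ]
tray [0.4007 0.1716 0.045 ]
[[ 0.3614  0.9324 -0.0006]
 [ 0.9324 -0.3614 -0.0013]
 [-0.0014 -0.0001 -1.    ]]
```

Candidates for what I want: handle bars at top px (332,185), the bobbin bin, and (327,131), the clip bin. The crop shows tan bobbins in the nearer bin, so I choose (332,185). The turquoise and blue cylinders on the table are not part of the job. The bar centre is about (0.478,-0.166,0.227), with the bin frame turned about 5°.

Call:
carry_out([
  {"xyz":[0,0,5],"rot":[0,0,4]},
  {"xyz":[2,-4,9],"rot":[0,0,8]},
  {"xyz":[3.8,-8.5,9.5],"rot":[0,0,12]},
  {"xyz":[5.5,-13,9.5],"rot":[0,0,16]},
  {"xyz":[7.2,-17.5,9.5],"rot":[0,0,20]},
  {"xyz":[9,-22,9.5],"rot":[0,0,24]},
  {"xyz":[10.7,-26.5,9.5],"rot":[0,0,26.4]},
  {"xyz":[12.4,-31,9.5],"rot":[0,0,26.4]},
  {"xyz":[14.1,-35.5,9.5],"rot":[0,0,26.4]},
  {"xyz":[15.8,-40,9.5],"rot":[0,0,26.4]},
], grip=0.55)

```text
t: 1.15
tool_pos: [0.3749, 0.1576, 0.3306]
orientation: [2.118, 2.32, 0.001]
force: [1.4, -0.1, 0.6]
opening: 0.0512
```

Call:
carry_out([
  {"xyz":[1.7,-4.5,0],"rot":[0,0,0]},
  {"xyz":[3.4,-9,0],"rot":[0,0,0]},
  {"xyz":[5.1,-13.5,0],"rot":[0,0,0]},
  {"xyz":[6.8,-18,0],"rot":[0,0,0]},
  {"xyz":[8.2,-22.5,0],"rot":[0,0,0]},
  {"xyz":[9.4,-27,0],"rot":[0,0,0]},
  {"xyz":[10.2,-31,0],"rot":[0,0,0]},
  {"xyz":[10.3,-32.5,0],"rot":[0,0,0]},
  {"xyz":[10.3,-32.5,0],"rot":[0,0,0]},
  {"xyz":[10.3,-32.5,0],"rot":[0,0,0]},
])

```text
t: 2.15
tool_pos: [0.4777, -0.1648, 0.3305]
orientation: [-2.118, -2.319, -0.001]
force: [0.0, -0.1, -0.2]
opening: 0.051
```

```bash
python3 - <<'E'
from h import *
import plant
print([k for k in dir(plant) if k[0]!='_'])
s=read_state();print(s['t'],s['tool_pos'],R.from_rotvec(s['orientation']).as_matrix().round(3),s['opening'],s['force'])
print(calibration('wrist'))
cv2.imwrite("pics/w1.png",read_camera('wrist')[:,:,::-1])
E
```

```text
['IKError', 'calibration', 'close_job', 'nose_length', 'read_camera', 'read_state']
2.15 [ 0.47765565 -0.16475329  0.33047323] [[-0.091  0.996 -0.   ]
 [ 0.996  0.091  0.001]
 [ 0.001 -0.    -1.   ]] 0.05098474635097677 [ 0.04487758 -0.14499302 -0.22241608]
{'fov_y': 59.49178980245526, 'cx': 286.6774190521897, 'cy': 211.87653458323635, 'xyz': array([ 0.39395819, -0.17214771,  0.48006323]), 'attitude': array([1.9686937 , 2.15374588, 0.33134509])}
```

View pics/w1.png

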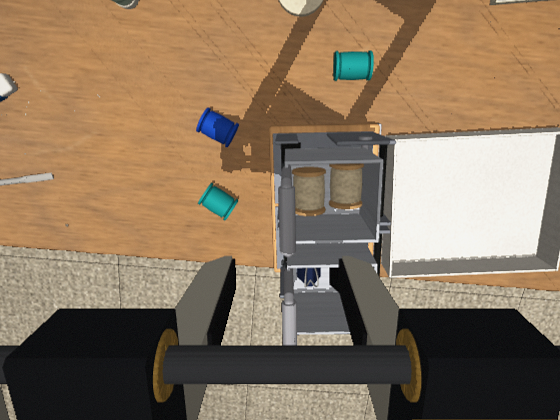

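The wrist view shows the bobbin bin's bar from about (287,180) to (287,252), with tan bobbins beside it. The clip bar is farther off at (289,325).

```bash
python3 - <<'E'
from h import *
print(nose_length)
im=cv2.imread("pics/w1.png")[150:350,250:350]; cv2.imwrite("pics/w1c.png",cv2.resize(im,None,fx=3,fy=3,interpolation=cv2.INTER_CUBIC))
for p in [(287,180),(287,252),(289.5,303),(289,344)]: print(plane('wrist',*p,.227).round(4))
E
```

```text
0.017
[ 0.4501 -0.1664  0.227 ]
[ 0.5048 -0.1614  0.227 ]
[ 0.5479 -0.1554  0.227 ]
[ 0.5857 -0.1523  0.227 ]
```

View pics/w1c.png

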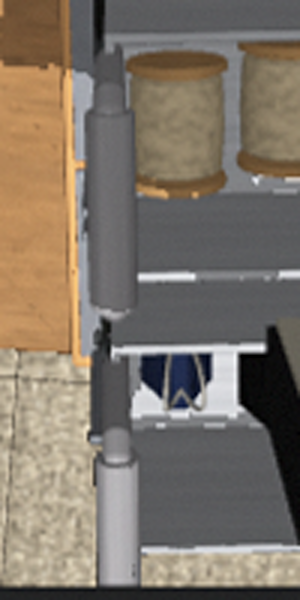

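Call:
carry_out([
  {"xyz":[0.2,0.1,-4],"rot":[0,0,0]},
  {"xyz":[0.2,0.1,-7],"rot":[0,0,0]},
  {"xyz":[0.2,0.1,-9],"rot":[0,0,0]},
  {"xyz":[0.2,0.1,-10.5],"rot":[0,0,0]},
  {"xyz":[0.2,0.1,-10.5],"rot":[0,0,0]},
])

```text
t: 2.7
tool_pos: [0.4789, -0.1628, 0.2237]
orientation: [-2.114, -2.32, 0.001]
force: [-0.5, -0.0, -0.4]
opening: 0.051
```

Call:
carry_out([
  {"xyz":[0,0,0],"rot":[0,0,0]},
  {"xyz":[0,0,0],"rot":[0,0,0]},
  {"xyz":[0,0,0],"rot":[0,0,0]},
  {"xyz":[0,0,0],"rot":[0,0,0]},
  {"xyz":[0,0,0],"rot":[0,0,0]},
], grip=0, force=12)

```text
t: 3.2
tool_pos: [0.4801, -0.1647, 0.2261]
orientation: [2.118, 2.319, 0.0]
force: [-0.1, 0.6, 0.3]
opening: 0.0154
```

```bash
python3 - <<'E'
from h import *
s=read_state();print(s['t'],s['tool_pos'],s['opening'],s['force'])
cv2.imwrite("pics/w2.png",read_camera('wrist')[:,:,::-1])
a=np.deg2rad(np.arange(0,107,4)); b0=np.arctan2(117,78.5); r=np.hypot(117,78.5)/10
ex=np.array([.091,-.996])
for k in np.r_[np.arange(0,104,4),106]:
    t=b0+np.deg2rad(k); d=r*np.cos(t)-7.85; print(k,(d*ex).round(2),round(r*np.sin(t)-11.7,2))
E
```

```text
3.2 [ 0.48006354 -0.16473358  0.22613492] 0.01540165149108388 [-0.06155648  0.60552131  0.27706763]
0 [ 0. -0.] 0.0
4 [-0.08  0.83] 0.52
8 [-0.16  1.7 ] 0.98
12 [-0.24  2.59] 1.38
16 [-0.32  3.51] 1.71
20 [-0.41  4.46] 1.98
24 [-0.49  5.42] 2.18
28 [-0.58  6.39] 2.32
32 [-0.67  7.36] 2.38
36 [-0.76  8.34] 2.38
40 [-0.85  9.32] 2.31
44 [-0.94 10.29] 2.17
48 [-1.03 11.25] 1.96
52 [-1.11 12.19] 1.69
56 [-1.2  13.11] 1.35
60 [-1.28 14.  ] 0.95
64 [-1.36 14.86] 0.48
68 [-1.43 15.69] -0.04
72 [-1.51 16.49] -0.62
76 [-1.57 17.23] -1.25
80 [-1.64 17.94] -1.94
84 [-1.7  18.59] -2.67
88 [-1.75 19.19] -3.45
92 [-1.8  19.74] -4.26
96 [-1.85 20.23] -5.12
100 [-1.89 20.65] -6.0
106 [-1.93 21.18] -7.38
```

View pics/w2.png

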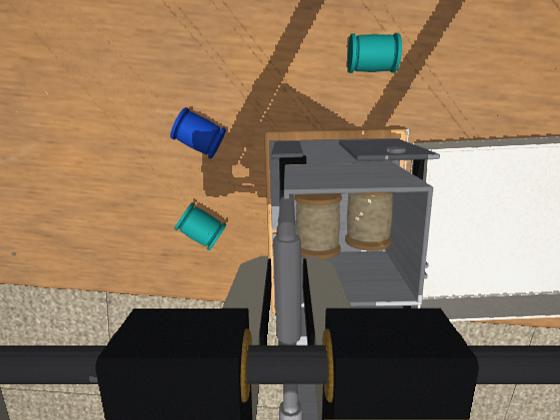

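The wrist view shows the fingers straddling the bobbin bin's bar at (288,290). The fingers are still 15 mm apart on a 12 mm bar, so I let them finish closing.

Call:
carry_out([
  {"xyz":[0,0,0],"rot":[0,0,0]},
  {"xyz":[0,0,0],"rot":[0,0,0]},
  {"xyz":[0,0,0],"rot":[0,0,0]},
])

```text
t: 3.55
tool_pos: [0.48, -0.1644, 0.226]
orientation: [2.118, 2.32, 0.001]
force: [-1.3, 2.1, 2.6]
opening: 0.0115
```

Gripped. Pulling along the arc.

Call:
carry_out([
  {"xyz":[-0.1,0.8,0.5],"rot":[0,0,0]},
  {"xyz":[-0.2,1.7,1.0],"rot":[0,0,0]},
  {"xyz":[-0.2,2.6,1.4],"rot":[0,0,0]},
  {"xyz":[-0.3,3.5,1.7],"rot":[0,0,0]},
  {"xyz":[-0.4,4.5,2.0],"rot":[0,0,0]},
  {"xyz":[-0.5,5.4,2.2],"rot":[0,0,0]},
  {"xyz":[-0.6,6.4,2.3],"rot":[0,0,0]},
  {"xyz":[-0.7,7.4,2.4],"rot":[0,0,0]},
  {"xyz":[-0.8,8.3,2.4],"rot":[0,0,0]},
])

```text
t: 4.45
tool_pos: [0.4718, -0.0804, 0.2494]
orientation: [-2.117, -2.32, -0.0]
force: [-0.7, -1.9, 0.4]
opening: 0.0115
```

```bash
python3 - <<'E'
from h import *
s=read_state();print(s['t'],s['tool_pos'],s['opening'],s['force'])
a=read_camera('wrist');b=read_camera('side')
cv2.imwrite("pics/m3.png",np.hstack([cv2.resize(a,(400,300)),cv2.resize(b[140:290,200:400],(400,300))])[:,:,::-1])
E
```

```text
4.45 [ 0.47175763 -0.08040909  0.24942715] 0.011490847130209468 [-0.71735047 -1.85024373  0.40349032]
```

View pics/m3.png

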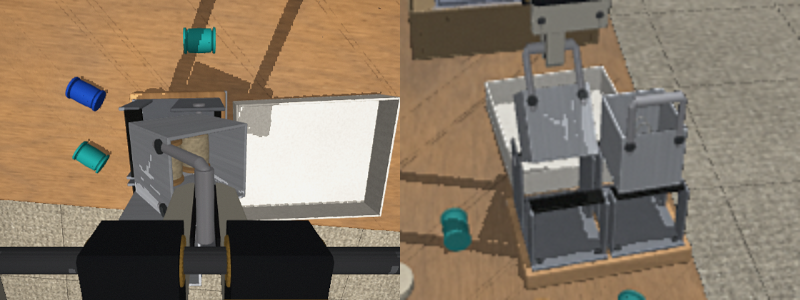

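The bin is tipping with the bar held at (205,200) in the left picture, and the clip bin is still shut on the right. Forces are about 2 N. Continuing.

Call:
carry_out([
  {"xyz":[-0.1,1.0,-0.1],"rot":[0,0,0]},
  {"xyz":[-0.2,2.0,-0.2],"rot":[0,0,0]},
  {"xyz":[-0.3,2.9,-0.4],"rot":[0,0,0]},
  {"xyz":[-0.3,3.9,-0.7],"rot":[0,0,0]},
  {"xyz":[-0.4,4.8,-1.0],"rot":[0,0,0]},
  {"xyz":[-0.5,5.7,-1.4],"rot":[0,0,0]},
  {"xyz":[-0.6,6.5,-1.9],"rot":[0,0,0]},
  {"xyz":[-0.6,7.4,-2.4],"rot":[0,0,0]},
  {"xyz":[-0.7,8.1,-3.0],"rot":[0,0,0]},
  {"xyz":[-0.8,8.9,-3.6],"rot":[0,0,0]},
])

```text
t: 5.55
tool_pos: [0.4638, 0.0081, 0.213]
orientation: [2.118, 2.32, -0.0]
force: [-1.1, -2.6, -1.8]
opening: 0.0112
```

Call:
carry_out([
  {"xyz":[-0.1,0.7,-0.7],"rot":[0,0,0]},
  {"xyz":[-0.1,1.4,-1.5],"rot":[0,0,0]},
  {"xyz":[-0.2,2.0,-2.2],"rot":[0,0,0]},
  {"xyz":[-0.2,2.5,-3.0],"rot":[0,0,0]},
  {"xyz":[-0.3,3.0,-3.9],"rot":[0,0,0]},
  {"xyz":[-0.3,3.4,-4.8],"rot":[0,0,0]},
  {"xyz":[-0.3,3.7,-5.4],"rot":[0,0,0]},
  {"xyz":[-0.3,3.9,-5.9],"rot":[0,0,0]},
  {"xyz":[-0.3,3.9,-6.0],"rot":[0,0,0]},
])

```text
t: 6.45
tool_pos: [0.4603, 0.0471, 0.1528]
orientation: [-2.117, -2.319, 0.001]
force: [-4.9, 4.8, 1.2]
opening: 0.0113
```

```bash
python3 - <<'E'
from h import *
s=read_state();print(s['t'],s['tool_pos'],s['opening'],s['force'])
a=read_camera('top');b=read_camera('side')
cv2.imwrite("pics/m4.png",np.hstack([cv2.resize(a[90:270,120:360],(400,300)),cv2.resize(b[140:290,200:400],(400,300))])[:,:,::-1])
E
```

```text
6.45 [0.46027488 0.04706921 0.15279583] 0.011326255244040831 [-4.90491596  4.84562181  1.17272533]
```

View pics/m4.png

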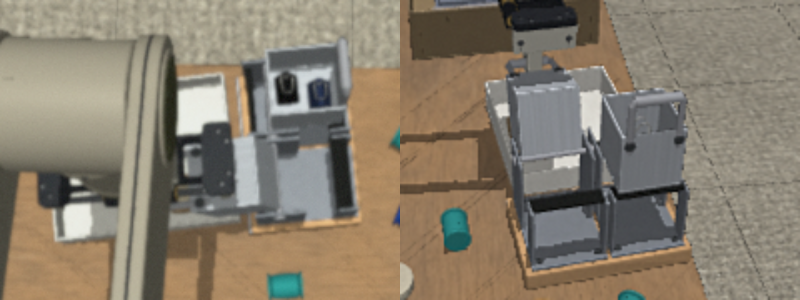

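The bin looks to be at its stop and the clip bin is shut. I open a little, then go straight up.

Call:
carry_out([
  {"xyz":[0,0,0],"rot":[0,0,0]},
  {"xyz":[0,0,0],"rot":[0,0,0]},
  {"xyz":[0,0,0],"rot":[0,0,0]},
  {"xyz":[0,0,0],"rot":[0,0,0]},
], grip=0.3)

```text
t: 6.95
tool_pos: [0.4612, 0.0462, 0.154]
orientation: [2.118, 2.319, 0.001]
force: [-0.6, -0.5, -0.0]
opening: 0.0275
```

Call:
carry_out([
  {"xyz":[0,0,1],"rot":[0,0,0]},
  {"xyz":[0,0,2.5],"rot":[0,0,0]},
  {"xyz":[0,0,5],"rot":[0,0,0]},
  {"xyz":[0,0,9],"rot":[0,0,0]},
  {"xyz":[0,0,13],"rot":[0,0,0]},
  {"xyz":[0,0,16],"rot":[0,0,0]},
  {"xyz":[-1,4,17],"rot":[0,0,0]},
  {"xyz":[-2,8,17],"rot":[0,0,0]},
  {"xyz":[-3,12,17],"rot":[0,0,0]},
  {"xyz":[-5,16,17],"rot":[0,0,0]},
])

```text
t: 7.95
tool_pos: [0.4108, 0.2078, 0.3255]
orientation: [2.119, 2.318, 0.003]
force: [0.0, 0.4, -0.7]
opening: 0.0278
```

Call:
carry_out([
  {"xyz":[-2,4,0],"rot":[0,0,0]},
  {"xyz":[-4,8,0],"rot":[0,0,0]},
  {"xyz":[-6,12,0],"rot":[0,0,0]},
  {"xyz":[-8,16,0],"rot":[0,0,0]},
  {"xyz":[-10,20,0],"rot":[0,0,0]},
  {"xyz":[-12,24,0],"rot":[0,0,0]},
  {"xyz":[-13,27,0],"rot":[0,0,0]},
  {"xyz":[-13,27,0],"rot":[0,0,0]},
])

```text
t: 8.75
tool_pos: [0.2788, 0.4794, 0.3246]
orientation: [-2.113, -2.324, -0.001]
force: [-0.5, -1.5, -0.9]
opening: 0.0281
```

```bash
python3 - <<'E'
from h import *
s=read_state();print(s['t'],s['tool_pos'],s['opening'],s['force'])
a=read_camera('top');b=read_camera('side')
cv2.imwrite("pics/top5.png",a[:,:,::-1])
cv2.imwrite("pics/m5.png",np.hstack([cv2.resize(a[90:270,120:360],(400,300)),cv2.resize(b[140:290,200:400],(400,300))])[:,:,::-1])
E
```

```text
8.75 [0.27881471 0.47937996 0.32462223] 0.028100593569994146 [-0.46730312 -1.46761868 -0.92421679]
```

View pics/m5.png

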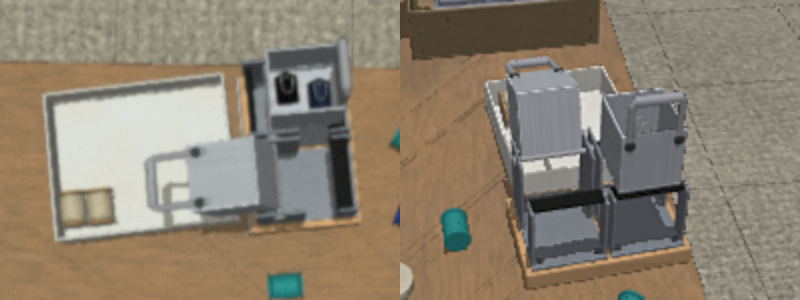

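Both bobbins lie in the tray's far corner at about (75,207) and (100,205) in the crop. The bin is tipped, with its bar at (150,182). The clip bin is shut with its clips in it. I check the bin angle and that the bobbins are at rest.

```bash
python3 - <<'E'
from h import *
a=cv2.imread("pics/top5.png"); b=read_camera('top')[:,:,::-1]; b0=cv2.imread('pics/top0.png')
cv2.imwrite("pics/top6.png",b)
print('diff tray',cv2.absdiff(a,np.ascontiguousarray(b))[130:240,145:270].max(),'clip diff vs start',np.percentile(cv2.absdiff(b0,np.ascontiguousarray(b))[115:165,268:332],[50,95]))
p=plane('top',210,199,.153); print(p)
ex=np.array([.091,-.996]); print('bar fwd of pivot',-(p[:2]-[.473,-.086])@ex)
for q in [(165,214.2),(180,213)]: print('bobbin',plane('top',*q,.02))
E
```

```text
diff tray 20 clip diff vs start [2. 6.]
[0.45821875 0.04696508 0.153     ]
bar fwd of pivot 0.13377830911709693
bobbin [0.44300042 0.15764977 0.02      ]
bobbin [0.44602489 0.12725124 0.02      ]
```

```bash
python3 - <<'E'
from plant import *
print(close_job())
E
```

```text
the job is handed in; nothing more can be done
None
```

I gripped the bobbin bin's bar, pulled it along its arc to the stop, let go and backed away. The job was handed in shortly after 8.8 s on the robot's clock.

**Last checks, from the top camera:**
- **Bobbin bin:** the bar is 133.8 mm in front of the pivot, against 134 mm expected at the stop. That pivot position is my own estimate from the images, and the joint angle itself was not read.
- **Bobbins:** both lie in the tray at about (0.443, 0.158) and (0.446, 0.127). The last two frames showed no clear movement there (largest pixel change 20 of 255).
- **Clip bin:** it looks unchanged from the start, shut with its clips in it.
- **Arm:** it is clear of everything, and the last force readings were under 2 N.

The largest force I read was about 7 N, at the stop. One early measurement disagreed: the two fixed cameras' sightings of one bar end missed each other by 8 mm. I re-measured the bar with the wrist camera before gripping. No check failed.

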